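Point out a pastry at the bakery counter and ring the bell

ROBOT

A 6-joint arm with a two-finger parallel gripper is mounted at the origin on the work surface. World frame = base frame: x ahead of the robot, y to its left, z up, the work surface at z = 0. Lengths are in m, angles in rad, forces in N, time in s.
With the tool pointing down it reaches from about 0.15 to 0.775 m from the base axis. Payload 6.1 kg.
Tool frame: the origin (TCP) lies between the finger pads, 19 mm behind the fingertips; this is the grasp point; z points along the fingers, y is the line along which they close (so a half turn about z gives the same grasp; the last joint's range is limited). The gripper opens to 85 mm and grips with 20 to 120 N. Pads are 22 mm wide; open, the fingers measure 114 mm over their backs; the gripper's body (76 mm by 85 mm) begins 54 mm behind the grasp point. The pads swing forward as they close: fully open they stand 13 mm farther back than shut.
Start: joints at [-1.117, 0.126, -0.04, 1.405, 0, 1.571], TCP at [0.23, -0.472, 0.25] pointing down, gripper open.
Joint ranges: [-2.72, 2.72], [-0.95, 1.95], [-1.27, 1.35], [-1.78, 2.02], [-1.46, 1.47], [-3.14, 3.14]. Speed limits (rad/s): [2.39, 2.39, 3.01, 3.14, 3.14, 3.14].

INTERFACE

Orientations are given as [roll, pitch, yaw] about the fixed x, y, z axes, in that order (R = Rz(yaw) Ry(pitch) Rx(roll)).
In Python, from cell import get_state, capture, close_job gives the robot as it stands.
- The arm moves only by the shell command python3 -m jog 'ROWS'. ROWS is JSON, a list of rows, each a list of 3 entries, a list of its own where there are three numbers: the shift along the world's x, y, z in mm, then the turn, a rotation vector about the world's x, y, z in rad, then the opening in per cent of the stroke, from 0 (shut) to 100 (fully open). In form: [[[x, y, z], [rx, ry, rz], jaw], ...]. A call has 1 to 20 rows; each row is the pose to reach, as a shift and turn from the pose commanded when the call began; what a row does not reach only later rows make up. A row lasts 1/8 s, in which the tool goes at most 62.5 mm and 10.7 degrees, less where a joint would pass 70% of its speed; a pose out of reach is approached as far as the arm can. A call with a gripper value outside its range is refused whole. The fingers move at their own pace and stop on an object; the grip force is fixed at half the most. Time passes only in rows, so rows that repeat a pose let the fingers close. It gives the time, the measured TCP pose, the force, the opening and the grip force at its end, in the units of the state.
- get_state(): the state, without advancing time (a new reading comes with each control period).
- capture(name): name is "scene" or "top" or "wrist"; returns a dict with "img" (384x512x3 uint8, blue, green, red), "intrinsics" (3x3 intrinsics, pixels), "distortion" ([k1, k2, p1, p2, k3] as OpenCV has them; the pictures are not rectified), "extrinsics" (4x4, takes a point from world to camera coordinates); the wrist camera has in their place "T_tool_cam" (4x4, takes a point from camera to tool coordinates, whose origin is the TCP and whose axes are the flange's). Camera axes: x right, y down, z forward; pixel columns grow to the right and rows downward; lengths in m; the calibration is good to about 2 mm. A picture is of the moment at which its call begins: read the wrist's pose just before it. There is no depth.
- close_job(): hands the job in; it is judged then, once.
The state is a dict: "time": time; "joints": joint angles; "joint_velocities": joint speeds; "tau": joint torques, N m; "tcp_pos": TCP position; "tool_rot": TCP orientation; "ft_force": force on the tool from outside, world axes, zero at the start; "ft_torque": the same for the moment, N m; "width": opening from 0.0 (shut) to 1.0 (fully open); "grasp_force": force on a finger pad.
Only numpy, scipy, OpenCV 4.12 (cv2) and the standard library are available. Lean on these libraries where they do the work, as an engineer would, in place of code of your own. Each camera call takes 0.05 s, during which the arm holds its last target. There are 200 camera calls.

TASK

Order a pastry at the bakery counter: point straight down at the square pastry with the red jam centre, holding the fingertips a few centimetres above the middle of its jam for two full seconds without touching it. Then press the plunger of the counter bell all the way down with the fingertips and let it come up again. Do not touch or shift any of the baking, the tray or the jar, pick nothing up, and do not bring the fingertips down low over any of the other baked goods.

Things in the scene. Friction and masses are not known exactly. Their poses are not given: they have to be found in the camera images.
- tray: Fixed shallow aluminium tray, 290 x 290 mm, rim 16 mm high, walls and floor 4 mm thick. Origin: centre of its underside, on the counter. It holds four baked goods in a 2 x 2 pattern, about 128 mm apart (at least 110 mm), aligned with the tray; which one stands where changes.
- jam_pastry: Loose, on the tray; square golden pastry with a red jam centre: 84 x 84 mm, 22 mm high, jam disc 48 mm across. Origin: centre of its underside, z up. This is the one to point at.
- jam_pastry_top (a point): Middle of the red jam, on its upper surface, 22 mm above the pastry's underside and 26 mm above the counter.
- custard_pastry: Loose, on the tray; like the jam pastry, 84 x 84 x 22 mm, but with a yellow custard centre. Origin: centre of its underside. Leave it alone.
- custard_pastry_top (a point): Middle of the yellow custard, on its upper surface, 22 mm above the underside.
- muffin: Loose, on the tray; round muffin in a red paper case with a tan top, 74 mm across, 68 mm high. Origin: centre of its underside. Leave it alone.
- muffin_top (a point): Top of the muffin, 68 mm above its underside.
- bun: Loose, on the tray; round brown bun with three pale stripes, 82 mm across, 40 mm high. Origin: centre of its underside. Leave it alone.
- bun_top (a point): Top of the bun, 40 mm above its underside.
- biscuit_jar: Loose closed amber glass jar with a steel lid, 84 mm across, 120 mm high, standing on the counter to the left or right of the tray, on the side where the bell is not. Origin: centre of its underside. Leave it alone.
- bell: Counter bell fixed to the counter, to the left or right of the tray: steel dome 84 mm across and 40 mm high with a black plunger on top. Origin: centre of its underside.
- bell_top (a point): Centre of the upper face of the bell's round black plunger button, 22 mm across; 54 mm above the counter when up; moves down with the plunger.
- bell_plunger (a joint): Travel of the bell plunger in m: 0 up, 0.006 fully down. It is pressed straight down and springs back when let go; it starts to move at 1.5 N and is fully down at 4.5 N.

How it is judged:
By the outcome, as a careful person would: the job done as asked, in the order asked, and still so for the second after the job is handed in, with the robot touching nothing.
It also fails if it takes over 43 s, if anything falls off the work surface, if the arm or the gripper's body presses on something with over 40 N, if the wrist force passes 120 N, or if a joint passes its speed limit or range.

## Working session

There is one attempt and no reset: what is moved stays moved. The work goes in short steps, Python scripts to look and compute and a shell command to move; the robot and the scene stay as the last step left them, time stands still between calls to the robot, and variables do not carry over. Pictures are saved under pics/ and viewed, at most 10 in all, crops included, and the job is handed in when it is done.

```bash
mkdir -p pics; cat > h.py <<'E'
import cv2, numpy as np
from cell import get_state, capture
def ray(c,uv,z):
    K=np.array(c["intrinsics"],float);d=np.array(c["distortion"],float)
    n=cv2.undistortPoints(np.array([[uv]],float),K,d)[0,0]
    E=np.array(c["extrinsics"]);R,t=E[:3,:3],E[:3,3]
    o=-R.T@t;v=R.T@np.array([n[0],n[1],1]);return o+v*(z-o[2])/v[2]
E
python3 - <<'E'
from h import *
s=get_state();print(s)
for n in("top","scene"):
    c=capture(n);cv2.imwrite(f"pics/{n}1.png",c["img"])
E
```

```text
{'time': 0.0, 'joints': array([-1.11698091e+00,  1.26371055e-01, -4.06020881e-02,  1.40541298e+00,
        2.91789703e-05,  1.57080218e+00]), 'joint_velocities': array([-0.00169372,  0.00025481, -0.00211032, -0.0008631 , -0.00014791,
        0.00122306]), 'tau': array([-2.87361572e-04, -4.35920227e+01,  3.52919805e+01,  1.72981143e-02,
        4.64481923e-05,  4.76655515e-08]), 'tcp_pos': array([ 0.22999855, -0.47151281,  0.24923586]), 'tool_rot': array([-3.14000286e+00, -2.91696248e-05,  4.53809514e-01]), 'ft_force': array([ 0.790902  , -0.26624404, -0.70733223]), 'ft_torque': array([0.0140916 , 0.00559048, 0.01448855]), 'grasp_force': 0.0, 'width': 1.000064969577058}
```

View pics/top1.png

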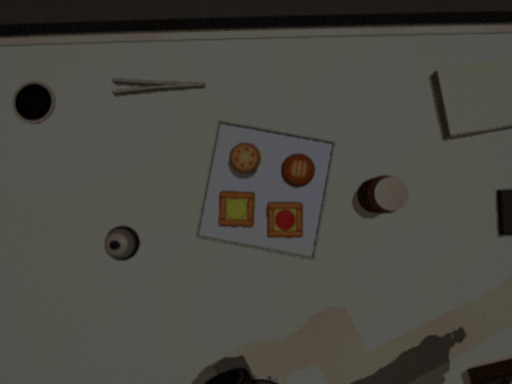

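View pics/scene1.png

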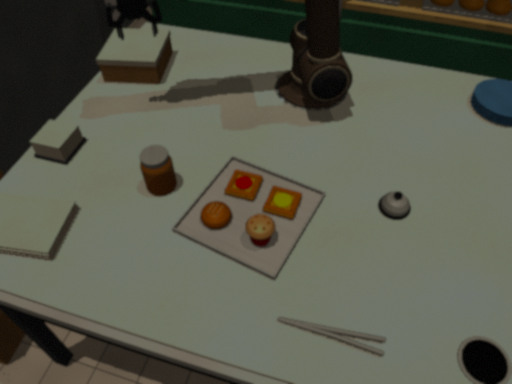

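The top view shows the jam at about (285,219), custard (236,209), muffin (245,157), bun (298,170), bell (122,243) with its plunger near (115,244), and the jar at (382,194). The scene view agrees, with the plunger at about (398,194).

```bash
python3 - <<'E'
from h import *
t=capture("top");s=capture("scene")
def blob(im,m,box):
    x0,y0,x1,y1=box;k=np.zeros_like(m);k[y0:y1,x0:x1]=m[y0:y1,x0:x1]
    n,l,st,c=cv2.connectedComponentsWithStats(k);i=1+np.argmax(st[1:,4]);return c[i],st[i]
def red(im): 
    h=cv2.cvtColor(im,cv2.COLOR_BGR2HSV);return (((h[...,0]<5)|(h[...,0]>172))&(h[...,1]>200)&(h[...,2]>80)).astype(np.uint8)
def dark(im): return (im.max(2)<45).astype(np.uint8)
for n,c,b in(("top",t,(262,198,308,242)),("scene",s,(222,165,266,203))):
    p,st=blob(c["img"],red(c["img"]),b);print(n,"jam",p,st,ray(c,p,.026))
for n,c,b in(("top",t,(105,234,124,254)),("scene",s,(388,186,408,204))):
    p,st=blob(c["img"],dark(c["img"]),b);print(n,"plunger",p,st,ray(c,p,.052))
for n,p,z in(("bellbase",(121.5,243),.01),("custard",(236.5,209),.026),("bun",(298,170),.03),("muf",(245,157),.06),("jarlid",(389,194),.12)):print(n,ray(t,p,z))
for p in((220,122),(333,142),(314,257),(198,237)):print("tray",ray(t,p,.016))
a=cv2.resize(t["img"][200:280,80:160],(480,480),interpolation=0);b=cv2.resize(s["img"][180:230,375:425],(300,480),interpolation=0)
cv2.imwrite("pics/bell.png",cv2.convertScaleAbs(np.hstack([a,b]),alpha=1.5))
E
```

```text
top jam [281.42857143 218.78571429] [278 216   9   7  14] [ 0.49339549 -0.06471797  0.026     ]
scene jam [243.3537415  182.28571429] [236 177  16  12 147] [ 0.49460242 -0.07520862  0.026     ]
top plunger [113.9875 244.8375] [109 241  11   9  80] [0.44189435 0.32448974 0.052     ]
scene plunger [397.65 195.4 ] [394 193   8   6  40] [0.44690164 0.32105462 0.052     ]
bellbase [0.44201185 0.32382328 0.01      ]
custard [0.51879228 0.04156159 0.026     ]
bun [ 0.60832386 -0.10664384  0.03      ]
muf [0.63787421 0.01734488 0.06      ]
jarlid [ 0.54378866 -0.28822851  0.12      ]
tray [0.73164753 0.07891861 0.016     ]
tray [ 0.67610646 -0.1946425   0.016     ]
tray [ 0.40051957 -0.1407558   0.016     ]
tray [0.45348651 0.13610954 0.016     ]
```

View pics/bell.png

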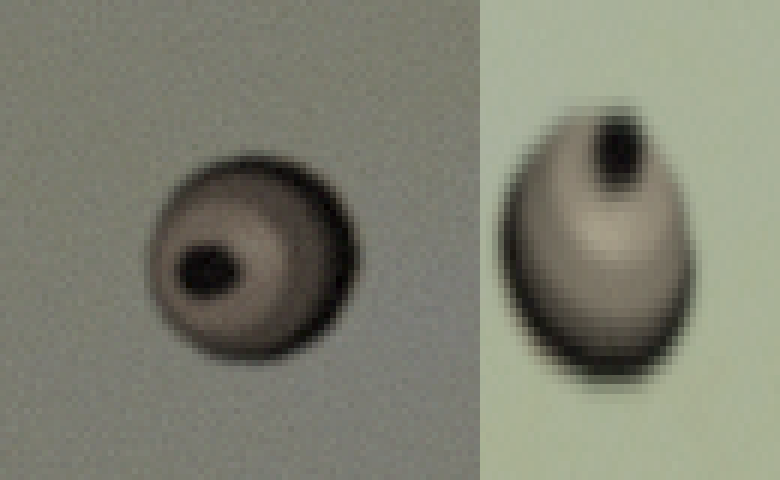

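The crop shows the plunger centred at about (114,245) in the top view and (397.6,195) in the scene view, so the bell is near (0.443, 0.323). The jam is near (0.494, -0.074). I'll go above the jam with the gripper shut.

```bash
python3 -m jog '[[[20,30,0],[0,0,0],0],[[50,76,0],[0,0,0],0],[[80,121,0],[0,0,0],0],[[110,166,0],[0,0,0],0],[[140,211,0],[0,0,0],0],[[170,256,0],[0,0,0],0],[[200,301,-10],[0,0,0],0],[[230,346,-25],[0,0,0],0],[[250,377,-40],[0,0,0],0],[[264,397,-50],[0,0,0],0],[[264,397,-50],[0,0,0],0],[[264,397,-50],[0,0,0],0],[[264,397,-50],[0,0,0],0]]'
python3 - <<'E'
from h import *
from scipy.spatial.transform import Rotation as Ro
s=get_state();c=capture("wrist");T=np.eye(4);T[:3,:3]=Ro.from_euler("xyz",s["tool_rot"]).as_matrix();T[:3,3]=s["tcp_pos"]
c["extrinsics"]=np.linalg.inv(T@np.array(c["T_tool_cam"]))
im=c["img"];h=cv2.cvtColor(im,cv2.COLOR_BGR2HSV);m=(((h[...,0]<5)|(h[...,0]>172))&(h[...,1]>180)&(h[...,2]>70)).astype(np.uint8)
n,l,st,ce=cv2.connectedComponentsWithStats(m)
for i in range(1,n):
    if st[i,4]>100:print(st[i],ce[i],ray(c,ce[i],.026))
print(s["tcp_pos"],s["tool_rot"],s["width"]);cv2.imwrite("pics/w1.png",im)
E
```

```text
time: 1.82
tcp_pos: [0.4939, -0.0757, 0.2006]
tool_rot: [3.141, -0.001, 0.452]
ft_force: [0.2, 0.1, 0.2]
width: -0.001
grasp_force: 0.0
[ 231  153   48   47 1745] [254.16733524 176.20057307] [ 0.49370166 -0.0719634   0.026     ]
[ 0.4938995  -0.07569338  0.2005803 ] [ 3.14098973e+00 -5.14116595e-04  4.52471315e-01] -0.001010477880442088
```

View pics/w1.png

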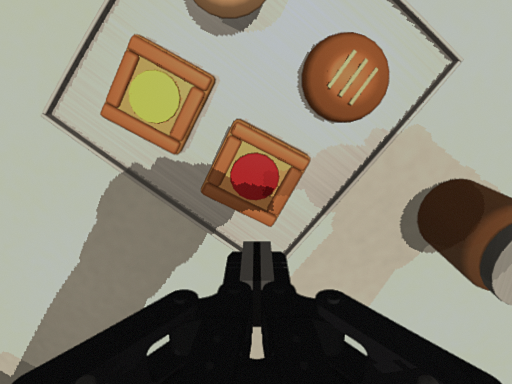

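The wrist view shows the jam disc cleanly at (254,176), i.e. world (0.494, -0.072). The correction is +3 mm in y, then down 120 mm, which leaves the tips 35 mm above the jam.

```bash
python3 -m jog '[[[0,3,-20],[0,0,0],0],[[0,3,-50],[0,0,0],0],[[0,3,-80],[0,0,0],0],[[0,3,-105],[0,0,0],0],[[0,3,-120],[0,0,0],0],[[0,3,-120],[0,0,0],0],[[0,3,-120],[0,0,0],0],[[0,3,-120],[0,0,0],0]]'
python3 -m jog '[[[0,0,0],[0,0,0],0],[[0,0,0],[0,0,0],0],[[0,0,0],[0,0,0],0],[[0,0,0],[0,0,0],0],[[0,0,0],[0,0,0],0],[[0,0,0],[0,0,0],0],[[0,0,0],[0,0,0],0],[[0,0,0],[0,0,0],0],[[0,0,0],[0,0,0],0],[[0,0,0],[0,0,0],0],[[0,0,0],[0,0,0],0],[[0,0,0],[0,0,0],0],[[0,0,0],[0,0,0],0],[[0,0,0],[0,0,0],0],[[0,0,0],[0,0,0],0],[[0,0,0],[0,0,0],0],[[0,0,0],[0,0,0],0],[[0,0,0],[0,0,0],0],[[0,0,0],[0,0,0],0],[[0,0,0],[0,0,0],0]]'
```

```text
time: 2.88
tcp_pos: [0.4949, -0.072, 0.0811]
tool_rot: [3.141, -0.002, 0.454]
ft_force: [1.1, -0.7, 0.2]
width: -0.004
grasp_force: 0.0
time: 5.38
tcp_pos: [0.4941, -0.0718, 0.08]
tool_rot: [-3.142, 0.0, 0.454]
ft_force: [0.4, -0.2, -0.2]
width: -0.0
grasp_force: 0.0
```

The hold is done at 35 mm above the jam. Next: rise, then cross to the bell.

```bash
python3 -m jog '[[[0,0,0],[0,0,0],0],[[0,0,0],[0,0,0],0],[[0,0,30],[0,0,0],0],[[0,0,70],[0,0,0],0],[[0,0,110],[0,0,0],0],[[0,0,120],[0,0,0],0],[[-5,40,120],[0,0,0],0],[[-12,90,120],[0,0,0],0],[[-18,140,120],[0,0,0],0],[[-25,190,120],[0,0,0],0],[[-31,240,120],[0,0,0],0],[[-38,290,120],[0,0,0],0],[[-44,340,110],[0,0,0],0],[[-49,380,100],[0,0,0],0],[[-51,395,100],[0,0,0],0],[[-51,395,100],[0,0,0],0],[[-51,395,100],[0,0,0],0],[[-51,395,100],[0,0,0],0]]'
python3 - <<'E'
from h import *
from scipy.spatial.transform import Rotation as Ro
s=get_state();c=capture("wrist");T=np.eye(4);T[:3,:3]=Ro.from_euler("xyz",s["tool_rot"]).as_matrix();T[:3,3]=s["tcp_pos"]
c["extrinsics"]=np.linalg.inv(T@np.array(c["T_tool_cam"]))
im=c["img"]
m=(im.max(2)<50).astype(np.uint8);m[236:]=0
n,l,st,ce=cv2.connectedComponentsWithStats(m)
for i in range(1,n):
    if st[i,4]>100:print(st[i],ce[i],ray(c,ce[i],.054))
print(s["tcp_pos"]);cv2.imwrite("pics/w2.png",im)
E
```

```text
time: 7.62
tcp_pos: [0.4671, 0.2813, 0.1805]
tool_rot: [-3.105, 0.001, 0.525]
ft_force: [0.3, -0.6, 1.7]
width: 0.002
grasp_force: 0.0
[172 133  84  83 777] [226.01801802 160.30630631] [0.47534648 0.32095808 0.054     ]
[393 158  91  78 438] [440.20547945 195.28310502] [0.53994139 0.15432957 0.054     ]
[192 177  26  26 515] [204.45436893 189.86213592] [0.44439042 0.32464105 0.054     ]
[0.46713594 0.28129386 0.18047655]
```

View pics/w2.png

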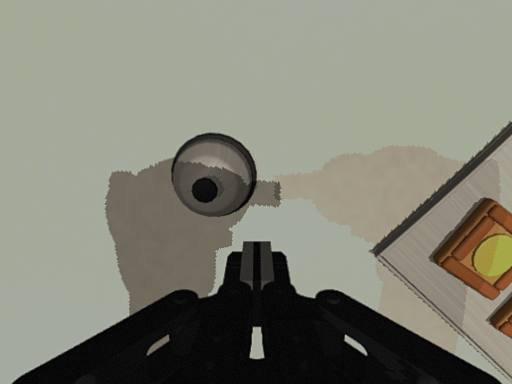

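The wrist view shows the plunger at (204,190), i.e. world (0.444, 0.324). The arm stopped short of the target and slightly turned, so I'll let it settle and read its pose.

```bash
python3 -m jog '[[[0,0,0],[0,0,0],0],[[0,0,0],[0,0,0],0],[[0,0,0],[0,0,0],0]]'; python3 -c "
from cell import get_state;s=get_state();print(s['joints'],s['tcp_pos'],s['tool_rot'])
from scipy.spatial.transform import Rotation as R
print((R.from_euler('xyz',[3.14159,0,.454])*R.from_euler('xyz',s['tool_rot']).inv()).as_rotvec())"
```

```text
time: 8.05
tcp_pos: [0.467, 0.282, 0.18]
tool_rot: [-3.105, 0.001, 0.526]
ft_force: [0.3, -0.5, -1.0]
width: -0.002
grasp_force: 0.0
[ 0.52475538  0.17369973 -0.13685627  1.26148136  0.03656904  3.14062826] [0.4669503  0.28200791 0.18003994] [-3.10502243e+00  1.20577589e-03  5.25719127e-01]
[-0.03171139 -0.01827538 -0.07168907]
```

Joint 6 is at its limit (3.14). Turning the tool about +z frees it, and I'll level it in the same move.

```bash
cat > up.py <<'E'
from cell import get_state
import numpy as np
from scipy.spatial.transform import Rotation as R
s=get_state();print(s['joints'][5],s['tcp_pos'],s['tool_rot'],((np.array([.4445,.324,.18])-s['tcp_pos'])*1000).round(1),(R.from_euler('xyz',[np.pi,0,1.05])*R.from_euler('xyz',s['tool_rot']).inv()).as_rotvec().round(4))
E
python3 -m jog '[[[0,0,0],[0,0,0.12],0],[[0,0,0],[0,0,0.25],0],[[0,0,0],[0,0,0.4],0],[[0,0,0],[0,0,0.52],0],[[0,0,0],[0,0,0.52],0],[[0,0,0],[0,0,0.52],0],[[0,0,0],[0,0,0.52],0]]'; python3 up.py
```

```text
time: 8.93
tcp_pos: [0.4669, 0.282, 0.18]
tool_rot: [-3.105, 0.001, 1.045]
ft_force: [0.6, -0.4, 0.3]
width: 0.0
grasp_force: 0.0
2.624158596362679 [0.46691168 0.28201191 0.17998925] [-3.10504805e+00  1.30345392e-03  1.04472040e+00] [-22.4  42.    0. ] [-0.0171 -0.0323  0.0053]
```

```bash
python3 -m jog '[[[-8,14,0],[-0.008,-0.016,0],0],[[-16,30,0],[-0.017,-0.032,0.005],0],[[-22,42,-10],[-0.017,-0.032,0.005],0],[[-22,42,-40],[-0.017,-0.032,0.005],0],[[-22,42,-70],[-0.017,-0.032,0.005],0],[[-22,42,-90],[-0.017,-0.032,0.005],0],[[-22,42,-95],[-0.017,-0.032,0.005],0],[[-22,42,-95],[-0.017,-0.032,0.005],0],[[-22,42,-95],[-0.017,-0.032,0.005],0],[[-22,42,-95],[-0.017,-0.032,0.005],0]]'; python3 up.py
python3 - <<'E'
from h import *
t=capture("wrist")["img"];s=capture("scene")["img"]
a=cv2.resize(t[80:320,130:380],(400,400));b=cv2.resize(s[140:230,350:440],(400,400))
cv2.imwrite("pics/chk.png",cv2.convertScaleAbs(np.hstack([a,b]),alpha=1.4))
E
```

```text
time: 10.18
tcp_pos: [0.4454, 0.3244, 0.0859]
tool_rot: [3.141, -0.001, 1.051]
ft_force: [-0.1, 0.1, -0.3]
width: -0.0
grasp_force: 0.0
2.7202204783975144 [0.44538087 0.32439628 0.08588193] [ 3.14134890e+00 -1.40388581e-03  1.05070098e+00] [-0.9 -0.4 94.1] [-0.0011  0.0009 -0.0007]
```

View pics/chk.png

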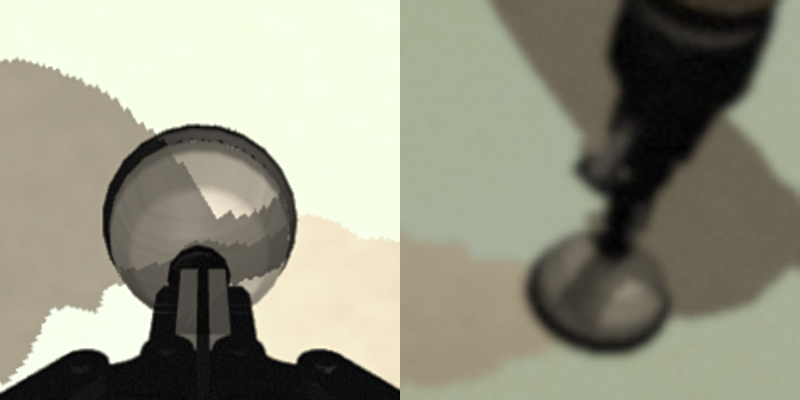

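The fingertips are centred over the plunger in both views: at (203,265) in the left half and (612,235) in the right half of the crop. I'll press in small steps and watch the force.

```bash
python3 -m jog '[[[-1,0,-4],[0,0,0],0],[[-1,0,-8],[0,0,0],0],[[-1,0,-11],[0,0,0],0],[[-1,0,-13],[0,0,0],0],[[-1,0,-15],[0,0,0],0],[[-1,0,-16],[0,0,0],0],[[-1,0,-16],[0,0,0],0],[[-1,0,-16],[0,0,0],0]]'
```

```text
time: 11.28
tcp_pos: [0.4438, 0.3239, 0.0691]
tool_rot: [-3.141, 0.0, 1.051]
ft_force: [-1.6, -1.0, 3.4]
width: -0.0
grasp_force: 1.6
```

```bash
python3 -m jog '[[[0,0,-1],[0,0,0],0],[[0,0,-2],[0,0,0],0],[[0,0,-2.5],[0,0,0],0],[[0,0,-2.5],[0,0,0],0],[[0,0,-2.5],[0,0,0],0],[[0,0,-2.5],[0,0,0],0]]'
```

```text
time: 12.02
tcp_pos: [0.444, 0.324, 0.0668]
tool_rot: [-3.141, -0.0, 1.051]
ft_force: [-3.3, -1.5, 5.1]
width: 0.005
grasp_force: 2.8
```

```bash
python3 -m jog '[[[0,0,-0.5],[0,0,0],0],[[0,0,-1],[0,0,0],0],[[0,0,-1],[0,0,0],0],[[0,0,-1],[0,0,0],0],[[0,0,-1],[0,0,0],0]]'
```

```text
time: 12.65
tcp_pos: [0.444, 0.3241, 0.0667]
tool_rot: [3.142, -0.001, 1.051]
ft_force: [-4.7, -3.5, 11.7]
width: -0.001
grasp_force: 5.9
```

The force is 11.7 N and the height has stopped falling, so the plunger is bottomed out. I'll release it and retreat.

```bash
python3 -m jog '[[[0,0,0],[0,0,0],0],[[0,0,4],[0,0,0],0],[[0,0,10],[0,0,0],0],[[0,0,25],[0,0,0],0],[[0,0,50],[0,0,0],0],[[0,0,80],[0,0,0],0],[[0,0,110],[0,0,0],0],[[0,0,120],[0,0,0],0],[[0,0,120],[0,0,0],0],[[0,0,120],[0,0,0],0],[[0,0,120],[0,0,0],0]]'
python3 - <<'E'
from h import *
cv2.imwrite("pics/end.png",capture("scene")["img"])
E
```

```text
time: 14.02
tcp_pos: [0.4435, 0.3237, 0.1842]
tool_rot: [-3.14, 0.002, 1.051]
ft_force: [0.4, 0.0, 0.2]
width: 0.001
grasp_force: 0.0
```

View pics/end.png

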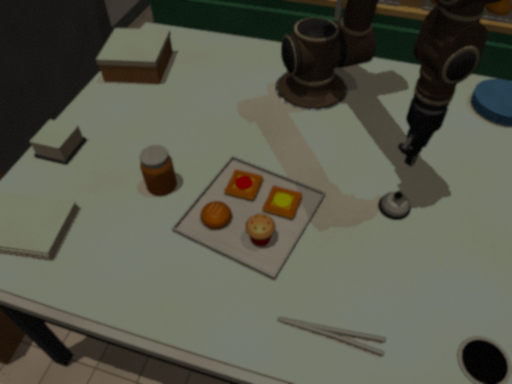

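The plunger is up again at (398,194), the baking, tray and jar sit where they were, and the arm is clear.

```bash
python3 -c "from cell import close_job;print(close_job())"
```

```text
the job is handed in; nothing more can be done
None
```

The job is handed in: the fingertips held about 35 mm above the jam centre for over 2.5 s, then pressed the bell plunger to its stop and released it; the final picture shows the baking, tray and jar unmoved, and the robot's clock read about 14 s.

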